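# Let the ring gauge slide home on the tilted locating stand

## Robot

A 6-joint arm with a two-finger parallel gripper is mounted at the origin on a cart in front of the work surface, level with it; the furniture and walls round the work are solid. World frame = base frame: x ahead of the robot, y to its left, z up, the work surface at z = 0. Lengths are in m, angles in degrees, forces in N, time in s.
With the tool pointing down it reaches from about 0.375 to 0.9 m from the base axis. Payload 3.1 kg.
Tool frame: the origin (TCP) lies midway between the tips of the shut fingers; the grasp point (between the pads) lies 19 mm behind it (robot.grasp_offset is the distance from the TCP to the grasp point, in m); z points along the fingers, y is the line along which they close (so a half turn about z gives the same grasp; the last joint's range is limited). The gripper opens to 87 mm and grips with 3 to 60 N. Pads are 19 mm wide; open, the fingers measure 117 mm over their backs; the gripper's body (75 mm by 190 mm) begins 51 mm behind the grasp point.
Start: joints at [-74.685, 30.224, 82.088, -0, 67.689, -10.227], TCP at [0.27, -0.564, 0.223] pointing down, gripper open.
Joint ranges: [-176.69, 176.69], [-43.24, 126.21], [12.49, 139.97], [-82, 262], [0, 151.66], [-163.58, 163.58]. Speed limits (degrees/s): [159.86, 159.86, 180, 180, 180, 180].

## Interface

Orientations are given as a 3x3 rotation matrix whose columns are the frame's x, y, z axes.
In Python, from rig import robot gives the robot as it stands. Calls block until the motion is done:
- robot.movep(position, orientation): joint-space move of the TCP to a pose.
- robot.movel(position, rot=None, rate=0.15, until_force=None): straight line of the TCP; rot=None keeps the orientation; rate is the mean speed in m/s. With until_force (N) it stops when the force on the tool has changed by that much, and returns True; else False.
- robot.movej(angles): joint-space move.
- robot.gripper_to(opening, squeeze=None): finger opening in m; squeeze is the grip in N (None keeps the last); returns when the fingers have stopped.
- robot.sleep(seconds).
- robot.solve_ik(position, orientation): joint angles nearest the present ones, or None.
- robot.read_state(): the state.
- robot.capture(name): name is "scene" or "side" or "wrist"; returns the picture (384x512x3 uint8, red, green, blue); there is no depth.
- robot.camera_params(name): a dict with "fx", "fy", "cx", "cy" (pixels), "camera_from_world" (4x4, takes a point from world to camera coordinates); the wrist camera has in their place "tool_from_camera" (4x4, takes a point from camera to tool coordinates, whose origin is the TCP and whose axes are the flange's). Camera axes: x right, y down, z forward; pixel columns grow to the right and rows downward; lengths in m; the calibration is good to about 2 mm. A picture is of the moment at which its call begins: read the wrist's pose just before it. camera_params takes no time and is no camera call.
A pose or a line that the arm cannot do raises robot.Unreachable and nothing moves.
- robot.sign_off(): hands the job in; it is judged then, once.
The state is a dict: "t": time; "joint_pos": joint angles; "qd": joint speeds; "tau": joint torques, N m; "tool_pos": TCP position; "orientation": TCP orientation; "ft_force": force on the tool from outside, world axes, zero at the start; "ft_torque": the same for the moment, N m; "opening": finger opening in m; "finger_force": force on a finger pad.
Only numpy, scipy, OpenCV 4.12 (cv2) and the standard library are available. Lean on these libraries where they do the work, as an engineer would, in place of code of your own. Each camera call takes 0.05 s, during which the arm holds its last target. There are 200 camera calls.

## Task

Take the flat white ring gauge with two holes from the table and lay it on the upper part of the tilted locating stand's plate, a good finger's width or more clear of both black fences, its long side parallel to the front fence (the lower fence, on the robot's side). Let go there and let it slide down by itself, without pushing it, until it lies flat in the low corner with its long side against the front fence and its short side against the left fence. Leave the small one-hole gauge where it is.

Things in the scene. Friction and masses are not known exactly. Their poses are not given: they have to be found in the camera images.
- gauge: two-hole ring gauge: flat white plate 34 x 75 x 6 mm (x, y, z) with two round holes, about 35 g, loose, flat on the table at the start, long side within 0.8 rad of world y. Origin: centre of its underside; y axis along its long side, z out of its upper face. Grip it across its 34 mm width at the centre with the fingertips. A half turn makes no difference.
- small_gauge: one-hole gauge of the same white plastic, 34 x 40 x 6 mm (x, y, z), about 20 g, loose on the table 0.1 m or more from the two-hole gauge; to be left alone. Origin: centre of its underside. Which of the two gauges lies farther left changes.
- stand: locating stand, fixed to the table: dark base 104 x 124 mm, 12 mm high, four short posts carry the tilted plate. Origin: on the table under the plate's centre; z up, yaw up to 0.4 rad either way. The plate's top is 66 mm above the table at its centre, 110 mm at its highest corner (far right), 22 mm at its lowest (near left).
- plate: tilted bare steel plate, free face 130 x 150 mm (x, y), slippery (friction about 0.08: the gauge slides down freely). Origin: inner low corner, on the face, where the fences meet. x axis in the face, uphill, away from the robot (24 deg rise); y axis in the face, falling to the left (14 deg). Face: x 0 to 0.130, y -0.150 to 0; z is its outward normal.
- seat (a point): the gauge's place in the low corner: where the centre of its underside lies when seated, at x 0.017, y -0.038, z 0 in the plate's frame; same axes as the plate. Two black fences, 10 mm wide and 12 mm high above the face, bound it: the front fence along the plate's x = 0 (inner face), the left fence along y = 0. The seated long side lies along the plate's y axis.
Mind the look-alikes: they are no part of the job. Of the things that look like the gauge, take the one that is farthest to the robot's right at the start.

How it is judged:
By the outcome, as a careful person would: the job done as asked, in the order asked, and still so for the second after the job is handed in, with the robot touching nothing.
It also fails if it takes over 35 s, if anything falls off the work surface, if the arm or the gripper's body presses on something with over 40 N, if the wrist force passes 120 N, or if a joint passes its speed limit or range.

## Working session

There is one attempt and no reset: what is moved stays moved. The work goes in short steps, each a Python script; the robot and the scene stay as the last script left them, time stands still between calls to the robot, and variables do not carry over. Pictures are saved under pics/ and viewed, at most 10 in all, crops included, and the job is handed in when it is done.

```bash
ls; mkdir -p pics
python3 - <<'E'
from rig import robot
import cv2,numpy as np
a=robot.capture("scene");b=robot.capture("side")
np.save("scene.npy",a);np.save("side.npy",b)
cv2.imwrite("pics/scene.png",cv2.resize(a[:,:,::-1],(800,600),interpolation=cv2.INTER_CUBIC))
cv2.imwrite("pics/side.png",cv2.resize(b[:,:,::-1],(800,600),interpolation=cv2.INTER_CUBIC))
for n in("scene","side"):print({k:np.round(v,3) for k,v in robot.camera_params(n).items()})
print(robot.camera_params("wrist"),robot.grasp_offset,robot.read_state()["t"])
E
```

```text
pics
{'fx': np.float64(363.329), 'fy': np.float64(363.329), 'cx': np.float64(254.723), 'cy': np.float64(198.202), 'camera_from_world': array([[-0.699, -0.715,  0.019,  0.366],
       [-0.532,  0.501, -0.682,  0.281],
       [ 0.478, -0.487, -0.731,  0.785],
       [ 0.   ,  0.   ,  0.   ,  1.   ]])}
{'fx': np.float64(457.544), 'fy': np.float64(457.544), 'cx': np.float64(253.262), 'cy': np.float64(195.159), 'camera_from_world': array([[-0.815, -0.579,  0.013,  0.414],
       [-0.318,  0.428, -0.846,  0.188],
       [ 0.484, -0.694, -0.533,  1.302],
       [ 0.   ,  0.   ,  0.   ,  1.   ]])}
{'fx': 307.67549733381395, 'fy': 307.67549733381395, 'cx': 256.8690643125597, 'cy': 191.14455214593417, 'tool_from_camera': array([[ 5.04748895e-04, -9.68590535e-01, -2.48660653e-01,
         6.83448307e-02],
       [ 9.99999859e-01,  5.29540352e-04, -3.28115783e-05,
        -7.76895082e-04],
       [ 1.63456834e-04, -2.48660602e-01,  9.68590666e-01,
        -1.63184526e-01],
       [ 0.00000000e+00,  0.00000000e+00,  0.00000000e+00,
         1.00000000e+00]])} 0.0187 0.1
```

View pics/scene.png

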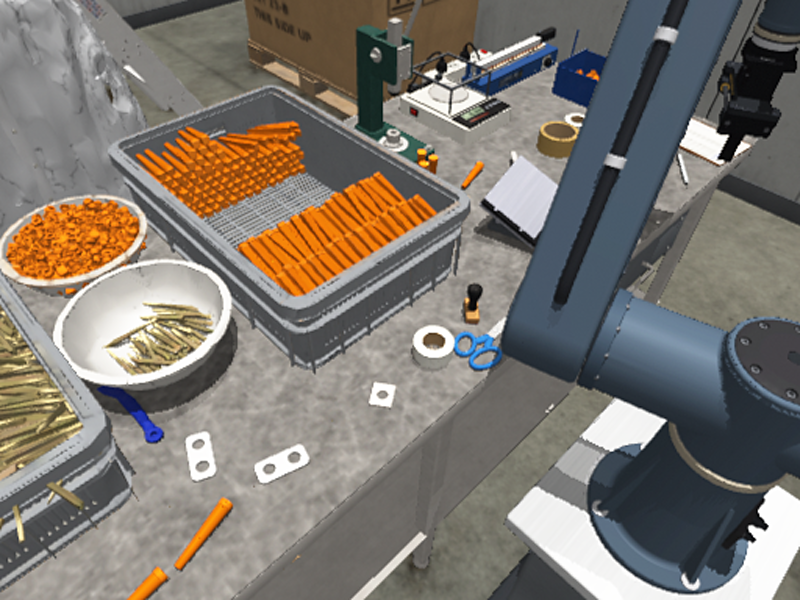

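View pics/side.png

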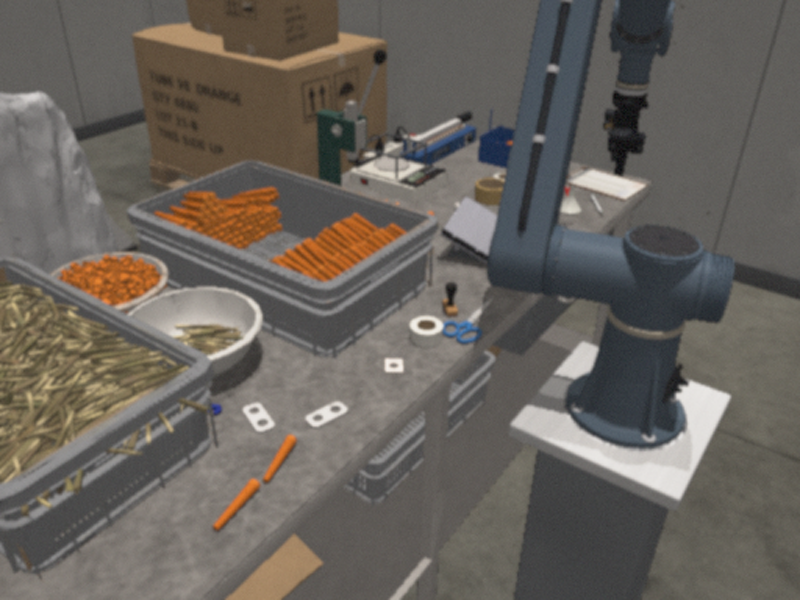

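Scene candidates (enlarged pixels) are a two-hole plate at (200,456), a two-hole plate at (282,464) and a one-hole plate at (381,394). The stand is around (525,205), partly behind the arm. I'll locate these on the table, then take an unobstructed view.

```bash
cat > h.py <<'E'
import numpy as np, cv2
from rig import robot
def ray(name,u,v,tool=None):
    p=robot.camera_params(name)
    d=np.array([(u-p["cx"])/p["fx"],(v-p["cy"])/p["fy"],1])
    if tool is None: C=np.linalg.inv(p["camera_from_world"])
    else: C=tool@p["tool_from_camera"]
    return C[:3,3],C[:3,:3]@d
def onz(name,u,v,z=0,tool=None):
    o,d=ray(name,u,v,tool); return o+d*(z-o[2])/d[2]
def pose():
    s=robot.read_state();T=np.eye(4);T[:3,:3]=s["orientation"];T[:3,3]=s["tool_pos"];return T
def down(yaw): # tool z down, tool y axis at world angle yaw
    y=np.array([np.cos(yaw),np.sin(yaw),0]);z=np.array([0,0,-1.]);return np.column_stack([np.cross(y,z),y,z])
def save(name,img): cv2.imwrite("pics/"+name,img[:,:,::-1])
E
python3 - <<'E'
from h import *
np.set_printoptions(precision=3,suppress=True)
for n,pts in {"scene":[(200,456),(197,437),(202,466),(282,464),(268,468),(294,458),(381,394),(485,205),(533,245),(515,155),(575,118)],"side":[(258,417),(327,413),(394,366)]}.items():
    for u,v in pts: print(n,u,v,onz(n,u*.64,v*.64,.006))
print(pose())
E
```

```text
scene 200 456 [0.511 0.414 0.006]
scene 197 437 [0.542 0.401 0.006]
scene 202 466 [0.495 0.421 0.006]
scene 282 464 [0.419 0.336 0.006]
scene 268 468 [0.428 0.355 0.006]
scene 294 458 [0.415 0.318 0.006]
scene 381 394 [0.409 0.15  0.006]
scene 485 205 [ 0.616 -0.357  0.006]
scene 533 245 [ 0.462 -0.324  0.006]
scene 515 155 [ 0.696 -0.568  0.006]
scene 575 118 [ 0.699 -0.833  0.006]
side 258 417 [0.512 0.413 0.006]
side 327 413 [0.421 0.333 0.006]
side 394 366 [0.405 0.151 0.006]
[[ 0.902  0.431 -0.001  0.269]
 [ 0.431 -0.902  0.002 -0.563]
 [ 0.    -0.002 -1.     0.222]
 [ 0.     0.     0.     1.   ]]
```

Run:
```python
from h import *
R=down(np.radians(-90))
robot.movep([0.50,-0.40,0.30],R)
np.save("Tstand.npy",pose());a=robot.capture("wrist");np.save("wstand.npy",a)
save("wstand.png",cv2.resize(a,(800,600),interpolation=cv2.INTER_CUBIC))
R=down(np.radians(-19.3))
robot.movep([0.42,0.335,0.20],R)
np.save("Tg.npy",pose());a=robot.capture("wrist");np.save("wg.npy",a)
b=robot.capture("scene");np.save("scene2.npy",b)
save("wg.png",cv2.resize(a,(800,600),interpolation=cv2.INTER_CUBIC))
save("scene2.png",cv2.resize(b[40:240,256:512],(768,600),interpolation=cv2.INTER_CUBIC))
s=robot.read_state();print(s["t"],s["joint_pos"])
```

```text
4.0083 [ 2.65756268e+01  2.51828772e+01  9.60826220e+01 -5.70623846e-03
  5.87191120e+01  4.59516557e+01]
```

View pics/wstand.png

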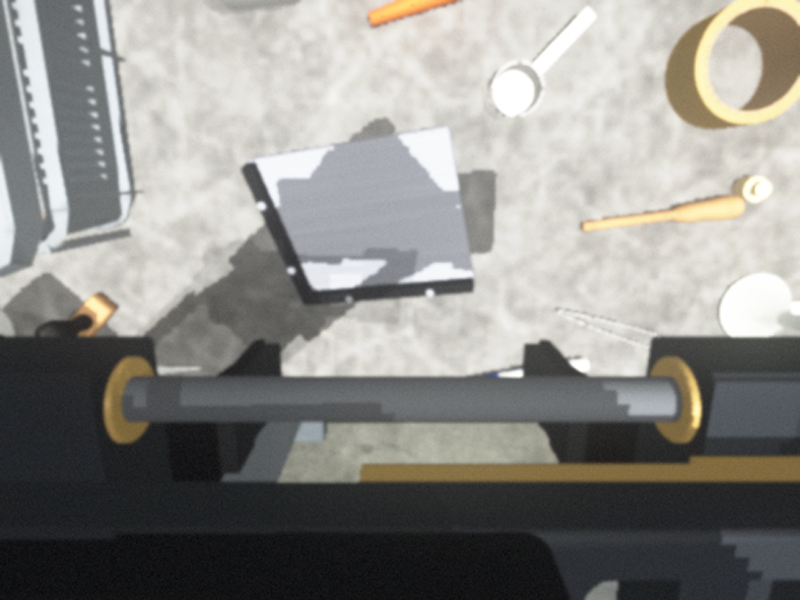

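View pics/wg.png

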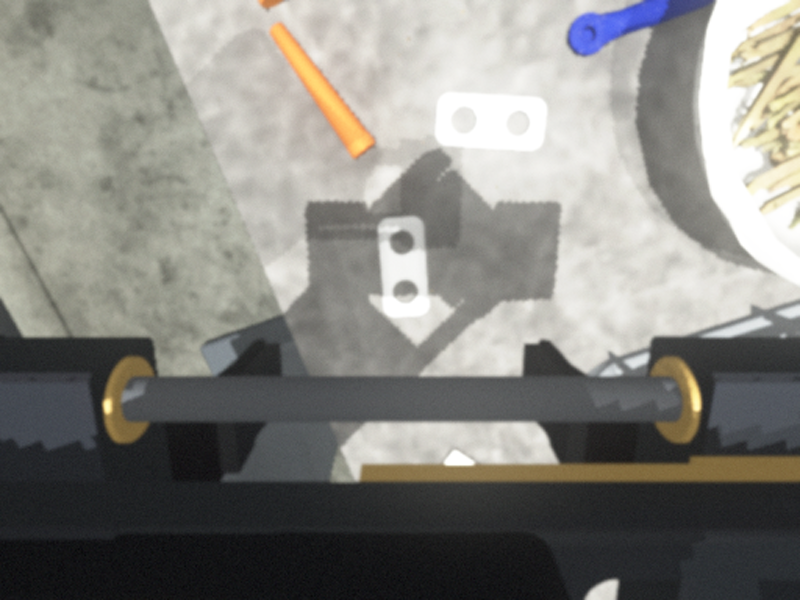

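View pics/scene2.png

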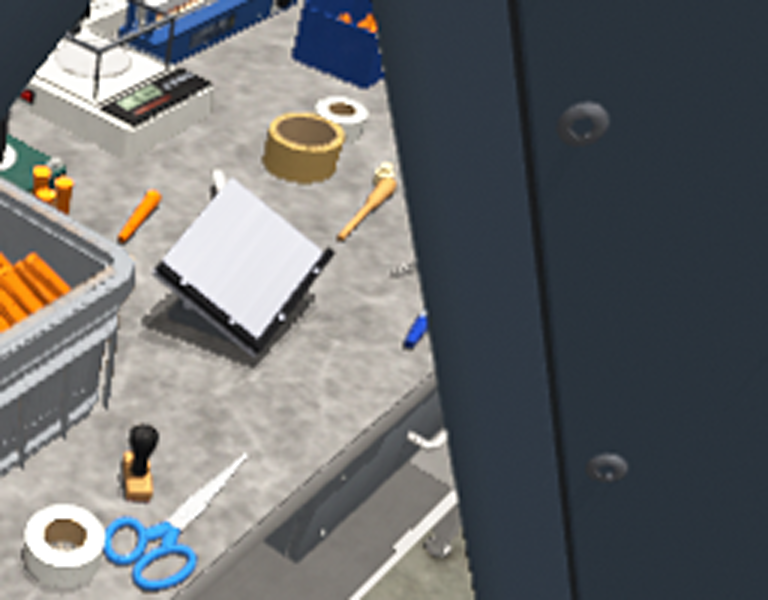

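Wrist view over the stand (800x600): face corners are far-left (257,161), far-right (448,127), near-right (472,280) and low (313,290). In the gauge view the target's corners are about (379,217), (424,217), (429,317) and (383,319). The other two-hole plate at (490,122) lies further left and nearly along x, so it is the look-alike. Scene2 shows no further gauge on the right. I'll do a metric check and take a close crop of the stand.

Run:
```python
from h import *
np.set_printoptions(precision=4,suppress=True)
T=np.load("Tg.npy")
P=np.array([onz("wrist",u*.64,v*.64,.006,T) for u,v in [(379,217),(424,217),(429,317),(383,319)]])
H=np.array([onz("wrist",u*.64,v*.64,.006,T) for u,v in [(402,241),(404,291)]])
c=P.mean(0);d=P[0]+P[1]-P[2]-P[3]
print(c,H.mean(0),np.linalg.norm(d)/2,np.linalg.norm(P[0]-P[1]),np.linalg.norm(P[2]-P[3]),np.degrees(np.arctan2(d[1],d[0])),np.degrees(np.arctan2(*(H[0]-H[1])[1::-1])))
a=np.load("wstand.npy")[70:200,148:316];g=np.load("wg.npy")[125:215,215:300]
save("c1.png",np.hstack([cv2.resize(a,None,fx=3,fy=3,interpolation=cv2.INTER_CUBIC),cv2.resize(g,(255,390))[:,:255]]))
```

```text
[0.4226 0.3342 0.006 ] [0.4227 0.3362 0.006 ] 0.0775306767951636 0.033085932578349804 0.03569199293800956 73.23151485298902 72.96176182805466
```

View pics/c1.png

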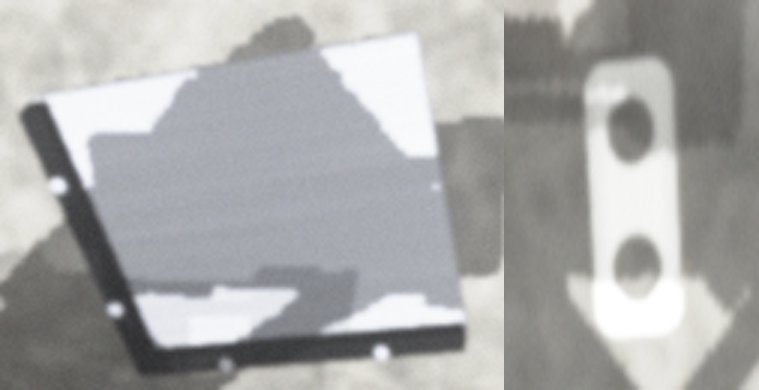

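The crop confirms the chosen gauge has two holes; its size (77 x 34 mm) and height match. The plate face corners in the crop are (45,95), (417,33), (463,325) and (158,347). Next I'll fit the stand pose and grasp the gauge.

```bash
cat > fit.py <<'E'
from h import *
from scipy.optimize import least_squares
from scipy.spatial.transform import Rotation as Ro
np.set_printoptions(precision=4,suppress=True)
T=np.load("Tstand.npy");p=robot.camera_params("wrist")
px=np.array([(158,347),(45,95),(417,33),(463,325)])/3+[148,70]-1/3
F=np.array([[0,0,0],[.13,0,0],[.13,-.15,0],[0,-.15,0]])
W=np.linalg.inv(T@p["tool_from_camera"])
def plate(q,conv):
    R=Ro.from_euler("z",q[2])*(Ro.from_euler("x",-14,degrees=True)*Ro.from_euler("y",-24,degrees=True) if conv==0 else Ro.from_euler("y",-24,degrees=True)*Ro.from_euler("x",-14,degrees=True))
    R=R.as_matrix(); o=np.array([q[0],q[1],.066])-R@[.065,-.075,0]
    return R,o
def proj(X):
    c=X@W[:3,:3].T+W[:3,3]; return np.c_[p["fx"]*c[:,0]/c[:,2]+p["cx"],p["fy"]*c[:,1]/c[:,2]+p["cy"]]
best=None
for conv in(0,1):
    f=lambda q:(proj((lambda R,o:F@R.T+o)(*plate(q,conv)))-px).ravel()
    r=least_squares(f,[.6,-.4,0]);R,o=plate(r.x,conv)
    print(conv,r.x,r.cost,r.fun.reshape(-1,2).round(1).tolist(),(F@R.T+o)[:,2])
    if best is None or r.cost<best[0]: best=(r.cost,R,o)
np.savez("plate.npz",R=best[1],o=best[2])
E
python3 fit.py
python3 - <<'E'
from h import *
R=down(np.radians(73.1-90));c=[.4226,.3350]
robot.gripper_to(.058)
robot.movel([*c,.04],R,rate=.2)
robot.movel([*c,.003],rate=.06,until_force=8)
print(robot.read_state()["tool_pos"])
robot.gripper_to(0.02,squeeze=15)
robot.movel([*c,.06],rate=.15)
s=robot.read_state();print(s["t"],s["opening"],s["finger_force"],s["tool_pos"])
E
```

```text
0 [ 0.532  -0.374   0.1363] 2.918481448881469 [[-0.5, -0.5], [1.4, 0.3], [-0.8, 0.9], [-0.1, -1.3]] [0.0222 0.0735 0.1098 0.0585]
1 [ 0.532  -0.3742  0.239 ] 3.8239455576741 [[-1.0, -0.4], [1.1, 0.6], [-0.0, 1.1], [-0.2, -1.9]] [0.023  0.0759 0.109  0.0561]
[0.42257725 0.33498684 0.00281014]
7.6167 0.03330340129608461 14.941662400960922 [0.42242706 0.33491381 0.0599677 ]
```

Run:
```python
from h import *
np.set_printoptions(precision=4,suppress=True)
d=np.load("plate.npz");R,o=d["R"],d["o"];n=R[:,2]
Rt=np.column_stack([np.cross(R[:,0],-n),R[:,0],-n])
at=lambda h:o+R@[.093,-.092,h]
print(at(0.003),n, robot.solve_ik(at(.08),Rt))
robot.movel([.4226,.335,.22],rate=.25)
robot.movep(at(.14),Rt)
robot.movel(at(.02),rate=.15)
hit=robot.movel(at(.0),rate=.02,until_force=2.5)
T=pose();s=robot.read_state()
print(hit,R.T@(T[:3,3]-o),s["t"],s["ft_force"],s["opening"],s["joint_pos"])
b=robot.capture("scene");a=robot.capture("side")
save("c2.png",np.hstack([cv2.resize(b[80:170,300:390],(400,400),interpolation=cv2.INTER_CUBIC),cv2.resize(a[90:190,260:360],(400,400),interpolation=cv2.INTER_CUBIC)]))
```

```text
[ 0.558  -0.3837  0.0838] [-0.433   0.1637  0.8864] [-51.941   30.5316 104.5207  34.7426  24.9077 -91.9369]
True [ 0.0928 -0.0918  0.0035] 12.6083 [-0.2477  0.6189  2.8246] 0.033557539697194355 [-49.9522  39.0528 101.8339  42.5454  19.5369 -98.7662]
```

View pics/c2.png

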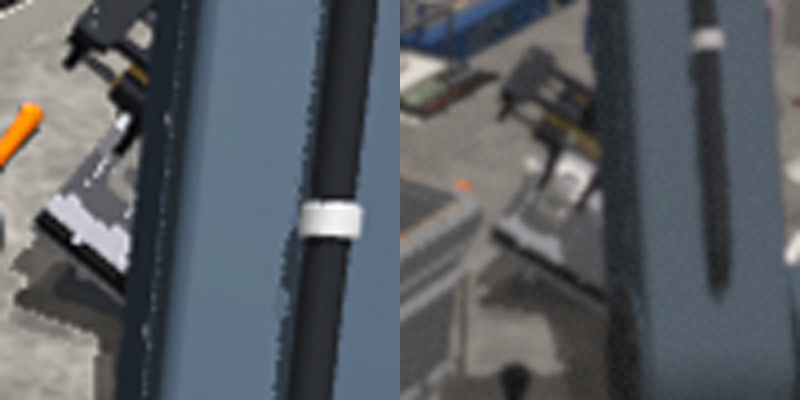

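The views show the gauge held on the upper part of the plate. Contact came at 3.5 mm against an expected 2.8 mm, so the plate fit holds. I'll release it there.

Run:
```python
from h import *
np.set_printoptions(precision=4,suppress=True)
d=np.load("plate.npz");R,o=d["R"],d["o"];n=R[:,2];p0=pose()[:3,3]
robot.gripper_to(.042)
robot.movel(p0+n*.06,rate=.3)
robot.movel(p0+n*.14,rate=.25)
robot.movep([0.50,-0.40,0.30],down(np.radians(-90)))
robot.sleep(.3)
T=pose();np.save("T2.npy",T);a=robot.capture("wrist")
save("w2.png",cv2.resize(a[60:210,140:340],(800,600),interpolation=cv2.INTER_CUBIC))
print(robot.read_state()["t"])
```

```text
16.3167
```

View pics/w2.png

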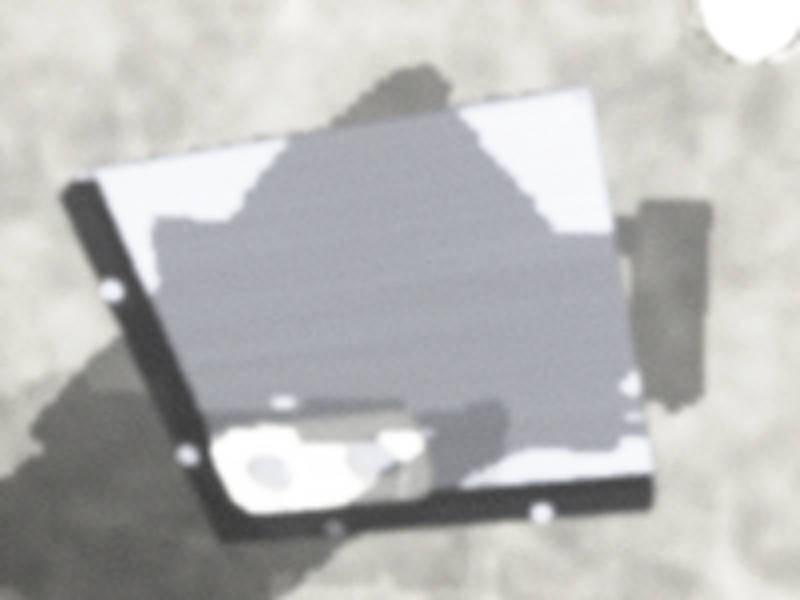

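The gauge lies in the low corner, roughly from (212,425) to (432,505), touching both fences. I'll compare it with the predicted seated outline.

Run:
```python
from fit import *
d=np.load("plate.npz");W2=np.linalg.inv(np.load("T2.npy")@p["tool_from_camera"])
import fit; fit.W=W2
X=np.array([[0,0,.006],[.034,0,.006],[.034,-.075,.006],[0,-.075,.006]])@d["R"].T+d["o"]
uv=(proj(X)-[140,60])*4+1.5;print(uv)
im=cv2.imread("pics/w2.png");cv2.polylines(im,[uv.round().astype(int)],True,(0,0,255),1)
cv2.imwrite("pics/w3.png",im[380:560,180:480].repeat(2,0).repeat(2,1))
```

```text
0 [ 0.5312 -0.3732  0.1365] 2.914113470217236 [[-0.5, -0.5], [1.4, 0.3], [-0.8, 0.9], [-0.1, -1.3]] [0.0222 0.0735 0.1098 0.0585]
1 [ 0.5312 -0.3734  0.2392] 3.902562555872108 [[-1.0, -0.4], [1.0, 0.7], [-0.0, 1.1], [-0.2, -2.0]] [0.023  0.0759 0.109  0.0561]
[[237.2959 513.2771]
 [204.5483 437.8161]
 [409.0746 418.2653]
 [433.549  498.1875]]
```

View pics/w3.png

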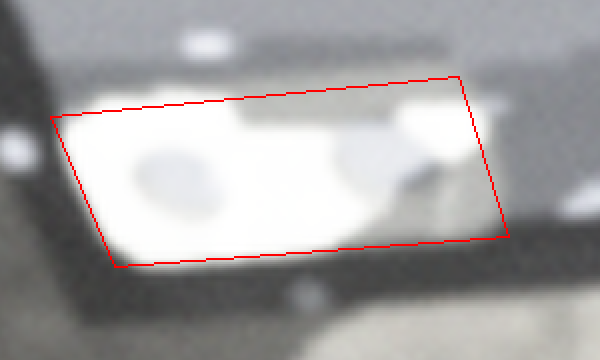

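The gauge matches the predicted seated outline to within about a millimetre, and both sides are against their fences.

```bash
python3 -c "
from rig import robot
print(robot.sign_off())"
```

```text
the job is handed in; nothing more can be done
None
```

The two-hole gauge was released on the upper part of the plate and slid by itself into the low corner; the wrist camera shows it seated against both fences, the small gauge was not touched, and I handed the job in at about 16 s.

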